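# Snap a drained trimming tool back into its clips on the tool board

## Robot

A 6-joint arm with a two-finger parallel gripper is mounted at the origin on the work surface. World frame = base frame: x ahead of the robot, y to its left, z up, the work surface at z = 0. Lengths are in mm, angles in degrees, forces in N, time in s.
With the tool pointing down it reaches from about 250 to 775 mm from the base axis. Payload 4 kg.
Tool frame: the origin (TCP) lies midway between the tips of the shut fingers; the grasp point (between the pads) lies 19 mm behind it (bot.tcp_to_grasp is the z of the grasp point in the tool frame, in mm); z points along the fingers, y is the line along which they close (so a half turn about z gives the same grasp; the last joint's range is limited). The gripper opens to 85 mm and grips with 20 to 120 N. Pads are 22 mm wide; open, the fingers measure 114 mm over their backs; the gripper's body (76 mm by 85 mm) begins 54 mm behind the grasp point. The pads swing forward as they close: fully open they stand 13 mm farther back than shut.
Start: joints at [-5.907, 4.996, 78.535, -0, 96.463, -5.907], TCP at [550.016, -0.006, 231.341] pointing down, gripper open.
Joint ranges: [-177.83, 177.83], [-43.37, 116.18], [15.69, 146.23], [-61.86, 241.86], [9.47, 152.12], [-147.06, 147.06]. Speed limits (degrees/s): [159.86, 159.86, 180, 180, 180, 180].

## Interface

Orientations are given as a 3x3 rotation matrix whose columns are the frame's x, y, z axes.
In Python, from cell import bot gives the robot as it stands.
- The arm moves only by the shell command python3 -m crank 'ROWS' [OPENING] [FORCE]. ROWS is JSON, a list of rows, each a list of 6 numbers: the shift along the world's x, y, z normalised to -1 to 1, where 1 is 0.75 m, then the turn, a rotation vector about the world's x, y, z normalised to -1 to 1, where 1 is pi/2 rad. A call has 1 to 12 rows; each row is the pose to reach, as a shift and turn from the pose commanded when the call began; what a row does not reach only later rows make up. A row lasts 1/8 s, in which the tool goes at most 62.5 mm and 10.7 degrees, less where a joint would pass 70% of its speed; a pose out of reach is approached as far as the arm can. A call with a number of a shift or a turn outside -1 to 1 is refused whole. A call with a gripper value outside its range is refused whole. OPENING is the opening, from 0 (shut) to 1 (fully open), set as the call begins (- or left out, the last holds). The fingers move at their own pace and stop on an object; FORCE is the grip in N (left out, the last holds). Time passes only in rows, so rows that repeat a pose let the fingers close. It gives the time, the measured TCP pose, the force, the opening and the grip force at its end, in the units of the state.
- bot.state(): the state, without advancing time (a new reading comes with each control period).
- bot.read_camera(name): name is "scene" or "side" or "wrist"; returns a dict with "image" (400x640x3 uint8, red, green, blue), "camera_matrix" (3x3 intrinsics, pixels), "cam_to_world" (4x4, takes a point from camera to world coordinates). Camera axes: x right, y down, z forward; pixel columns grow to the right and rows downward; lengths in mm; the calibration is good to about 2 mm. The wrist camera is an equidistant fisheye: a pixel r from the principal point sees the ray r / f radians off the axis. A picture is of the moment at which its call begins. There is no depth.
- bot.hand_in(): hands the job in; it is judged then, once.
The state is a dict: "time_s": time; "qpos": joint angles; "qd": joint speeds; "effort": joint torques, N m; "position": TCP position; "ee_rot": TCP orientation; "force": force on the tool from outside, world axes, zero at the start; "wrist_torque": the same for the moment, N m; "opening": finger opening in mm; "gripper_force": force on a finger pad.
Only numpy, scipy, OpenCV 4.12 (cv2) and the standard library are available. Lean on these libraries where they do the work, as an engineer would, in place of code of your own. Each camera call takes 0.05 s, during which the arm holds its last target. There are 200 camera calls.

## Task

The trimming tool is draining in the middle channel of the steel drainer: lift it out and lay it in both notches of the wooden rest, centred, and let go of it, so that you can take it again by the middle. Press it straight down into the empty pair of spring clips on the tool board until both clips have snapped round the handle, fully home, centred on the clips and with the loop pointing the same way as the needle and blade of its neighbours. Leave the bowl, the slip jar and the wooden rib where they are.

Things in the scene. Friction and masses are not known exactly. Their poses are not given: they have to be found in the camera images.
- tool_mid (a point): Middle of the trimming tool (on its axis, 100 mm from each end, about its balance point). Round wooden handle 22 mm thick from 100 mm behind this point to 60 mm ahead, then a 16 mm ferrule and a flat steel loop 28 mm wide to 100 mm ahead. x axis runs along the tool to the loop. 45 to 90 g. It starts in the drainer, loop end low, the last 54 mm of handle sticking out past the upper end.
- tool_loop (a point): Tip of the steel loop, on the tool's axis, 100 mm from tool_mid.
- drainer_mid (a point): Fixed drainer of steel sheet with three channels sloping 20 degrees, this point over the middle channel, where tool_mid lies at the start, 58 mm above the table. x axis level, towards the low end. Channels 38 mm wide; walls rise 9 mm above the tool's axis, so fingers fit only round the handle end outside. The upper rim is 46 mm up the slope from here. A thin wooden tool stays in the +y channel.
- rest_mid (a point): Fixed wooden rest: where tool_mid should lie when the handle lies in the two 90-degree V notches, 52 mm above the table. x axis along the notches. The uprights are 10 mm thick, 58 mm wide, centred 40 mm to either side along x, their tops 6 mm above this point; between them is a 70 mm gap for the fingers, over a base 10 mm high.
- clips_mid (a point): Where tool_mid lies when the tool is home in the empty pair of clips, 51 mm above the table. x axis along the tool, pointing as the loop should. Two spring-steel clips 14 mm wide stand 42 mm to either side along x, on battens 24 mm wide; the plywood between them lies 39 mm below this point, giving a 60 mm gap for the fingers.
- clips_lips (a point): 16 mm above clips_mid, level with the lips of the empty clips. Each clip has two spring leaves that leave a throat about 14 mm wide for the 22 mm handle and flare to a mouth 24 mm wide. An unpressed handle stays on the lips, about 19 mm above clips_mid; pushing it down takes 12 to 15 N for both clips together, and below about 8 mm it snaps home.
- board_mid (a point): Middle of the top of the fixed tool board, 12 mm plywood, 216 by 290 mm, with two battens across it. Three clip places lie side by side 90 mm apart along its y axis (at -90, 0, +90 mm); the empty place may be any of them. The others hold a needle tool and a fettling knife, which stay; nothing there is higher than the lips of the empty clips. x axis as clips_mid.
- bowl: Loose brown clay bowl, 130 mm wide, 60 mm high, beyond the rest; origin under its centre. Not to be moved.
- slip_jar: Loose jar with a lid, 76 mm wide, 95 mm high, beyond the board; origin under its centre. Not to be moved.
- rib: Loose flat wooden rib, 48 by 104 by 6 mm, on the table between robot and rest; origin under its centre. Not to be moved.
Mind the look-alikes: they are no part of the job. What is shaped like the part that bears rest_mid but pink or yellow is not meant.

How it is judged:
By the outcome, as a careful person would: the job done as asked, in the order asked, and still so for the second after the job is handed in, with the robot touching nothing.
It also fails if it takes over 48 s, if anything falls off the work surface, if the arm or the gripper's body presses on something with over 40 N, if the wrist force passes 120 N, or if a joint passes its speed limit or range.

## Working session

There is one attempt and no reset: what is moved stays moved. The work goes in short steps, Python scripts to look and compute and a shell command to move; the robot and the scene stay as the last step left them, time stands still between calls to the robot, and variables do not carry over. Pictures are saved under pics/ and viewed, at most 10 in all, crops included, and the job is handed in when it is done.

```bash
ls; mkdir -p pics; python3 - <<'E'
from cell import bot
import cv2,numpy as np,pickle
d={}
for n in("scene","side","wrist"):
    c=bot.read_camera(n);d[n]=c
    cv2.imwrite(f"pics/{n}0.png",c["image"][:,:,::-1]);print(n,np.round(c["camera_matrix"],1).tolist(),np.round(c["cam_to_world"],3).tolist())
pickle.dump(d,open("c0.pkl","wb"))
s=bot.state();print(s["time_s"],s["ee_rot"],s["opening"],bot.tcp_to_grasp)
E
```

```text
pics
scene [[398.4, 0.0, 315.5], [0.0, 398.4, 195.8], [0.0, 0.0, 1.0]] [[-0.29, 0.733, -0.615, 1221.401], [0.957, 0.216, -0.194, 215.777], [-0.009, -0.645, -0.764, 902.463], [0.0, 0.0, 0.0, 1.0]]
side [[416.4, 0.0, 321.4], [0.0, 416.4, 196.1], [0.0, 0.0, 1.0]] [[1.0, -0.015, 0.028, 518.916], [-0.031, -0.641, 0.767, -774.483], [0.007, -0.767, -0.642, 745.152], [0.0, 0.0, 0.0, 1.0]]
wrist [[309.7, 0.0, 312.9], [0.0, 309.7, 203.8], [0.0, 0.0, 1.0]] [[1.0, 0.001, -0.002, 550.533], [0.0, -0.96, -0.279, 71.699], [-0.002, 0.279, -0.96, 373.582], [0.0, 0.0, 0.0, 1.0]]
0.15 [[ 1.61714287e-05  9.99998525e-01 -1.71748623e-03]
 [ 9.99999988e-01 -1.59081543e-05  1.53304085e-04]
 [ 1.53276537e-04 -1.71748869e-03 -9.99998513e-01]] 85.11587876063976 -18.700000000000003
```

View pics/scene0.png

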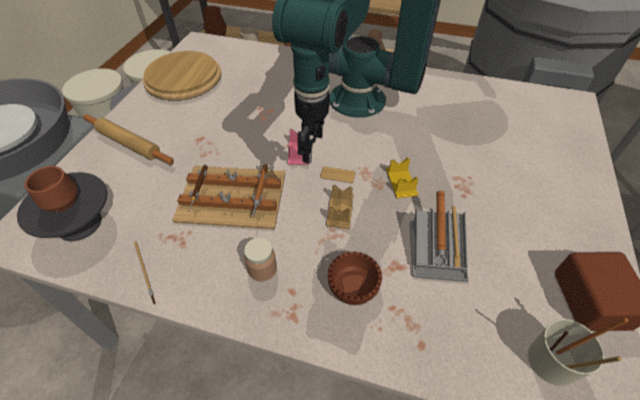

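View pics/side0.png

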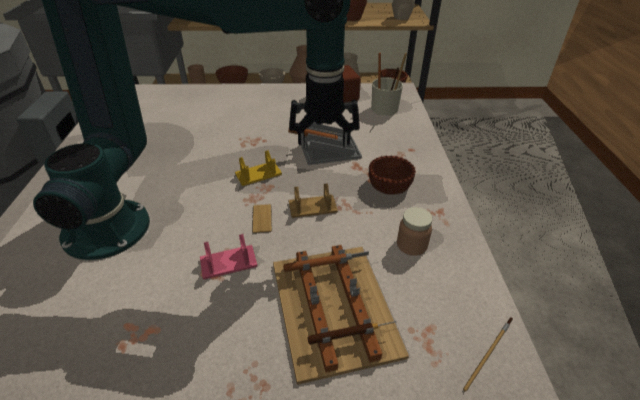

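View pics/wrist0.png

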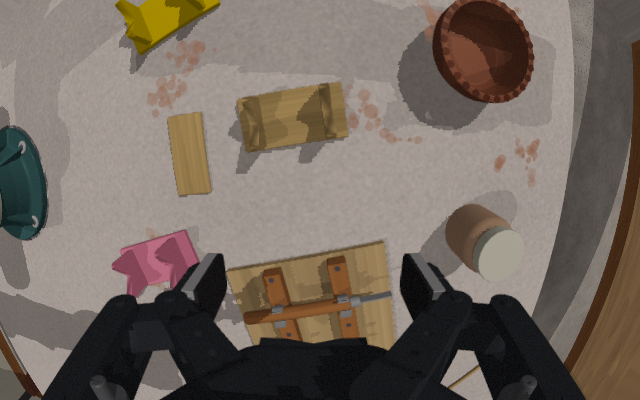

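Scene: the tool lies in the drainer at (441,195)–(440,262). The wooden rest is at (340,205), with pink and yellow decoys. The board is at (230,197) and its middle place looks empty. Wrist: the neighbour's handle is at the left and its metal tip at the right (+x). I'll work out rough positions next.

```bash
cat > h.py <<'E'
import numpy as np,cv2,pickle
def ray(c,u,v,fish=False):
    K=c["camera_matrix"];T=np.array(c["cam_to_world"]);a=np.array([(u-K[0][2])/K[0][0],(v-K[1][2])/K[1][1]])
    if fish:
        t=np.hypot(*a);d=np.array([*(a/t*np.sin(t) if t>0 else a),np.cos(t)])
    else: d=np.array([*a,1.])
    d=T[:3,:3]@d;return T[:3,3],d/np.linalg.norm(d)
def onz(c,u,v,z,fish=False):
    o,d=ray(c,u,v,fish);return np.round(o+d*(z-o[2])/d[2],1)
def tri(*rs):
    A=sum(np.eye(3)-np.outer(d,d) for o,d in rs);b=sum((np.eye(3)-np.outer(d,d))@o for o,d in rs)
    return np.round(np.linalg.solve(A,b),1)
def grab(name,tag):
    from cell import bot
    c=bot.read_camera(name);pickle.dump(c,open(tag+".pkl","wb"));cv2.imwrite(f"pics/{tag}.png",c["image"][:,:,::-1]);return c
E
python3 - <<'E'
from h import *
d=pickle.load(open("c0.pkl","rb"));s=d["scene"]
print("tool top end",onz(s,441,193,92),"loop",onz(s,440,263,25),"rest",onz(s,341,206,30),onz(d["wrist"],292,117,20,True))
print("board corners",[onz(s,*p,12) for p in((188,167),(285,170),(276,227),(176,221))])
E
```

```text
tool top end [465.4 328.7  92. ] loop [638.5 357.8  25. ] rest [535.   74.1  30. ] [526.3  70.9  20. ]
board corners [array([ 504.7, -426.5,   12. ]), array([ 431.6, -130.7,   12. ]), array([642.8, -81.4,  12. ]), array([ 702.6, -356.3,   12. ])]
```

```bash
python3 -m crank '[[-0.03,0.32,0.05,0,0,0],[-0.03,0.32,0.05,0,0,0],[-0.03,0.32,0.05,0,0,0],[-0.03,0.32,0.05,0,0,0],[-0.03,0.32,0.05,0,0,0],[-0.03,0.32,0.05,0,0,0],[-0.03,0.32,0.05,0,0,0],[-0.03,0.32,0.05,0,0,0]]' 1
python3 - <<'E'
from h import *
w=grab("wrist","w1");s=grab("scene","s1");e=grab("side","e1")
a=cv2.resize(e["image"][230:390,190:430],None,fx=3.3,fy=3.3,interpolation=cv2.INTER_CUBIC)
cv2.imwrite("pics/e1c.png",a[:,:,::-1])
E
```

```text
time_s: 1.15
position: [527.8, 238.6, 268.6]
ee_rot: [[0.002, 1.0, -0.0], [1.0, -0.002, -0.0], [-0.0, -0.0, -1.0]]
force: [0.4, 0.0, -0.3]
opening: 85.5
gripper_force: 0.0
```

View pics/w1.png

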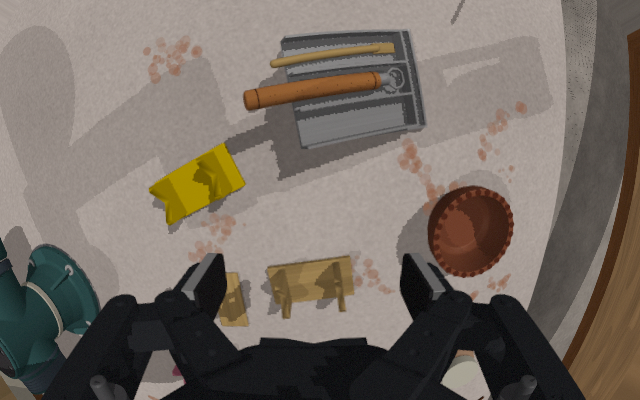

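View pics/e1c.png

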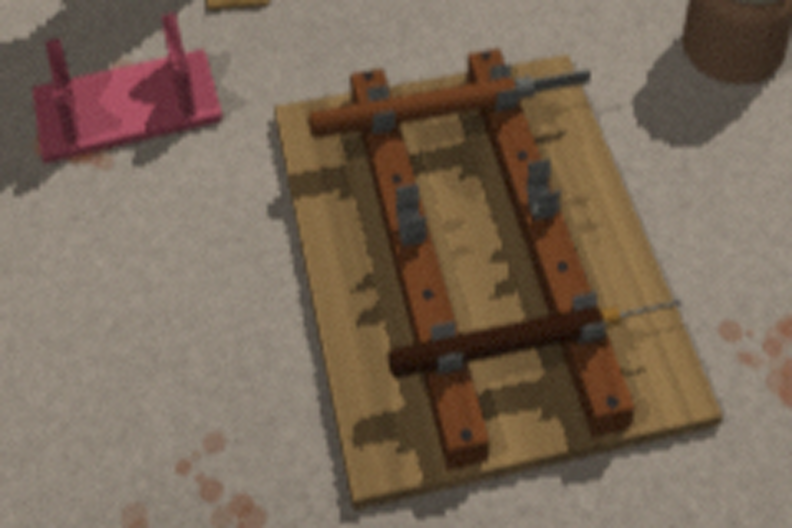

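w1: handle butt at (248,100), loop tip at (402,78). In the side view the empty middle clips are near crop (408,215) and (541,195). I'll magnify the rest and board.

```bash
python3 - <<'E'
from h import *
d=pickle.load(open("c0.pkl","rb"));L=lambda n:pickle.load(open(n+".pkl","rb"))
M=np.zeros((600,800,3),np.uint8)
def put(im,x0,x1,y0,y1,k,X,Y):
    a=cv2.resize(im[y0:y1,x0:x1],None,fx=k,fy=k,interpolation=cv2.INTER_CUBIC);M[Y:Y+a.shape[0],X:X+a.shape[1]]=a
put(d["wrist"]["image"],225,360,70,165,3,0,0)
put(L("e1")["image"],280,345,180,220,6,410,0)
put(L("s1")["image"],165,295,160,235,4,0,300)
put(L("s1")["image"],318,363,178,233,5,530,300)
cv2.imwrite("pics/m.png",M[:,:,::-1])
w=L("w1");h=cv2.cvtColor(w["image"],cv2.COLOR_RGB2HSV);m=cv2.inRange(h,(5,140,60),(16,255,255));m[:,:240]=0;m[:55]=0;m[125:]=0;m[:,400:]=0
p=cv2.findNonZero(m);print(cv2.minAreaRect(p),cv2.boxPoints(cv2.minAreaRect(p)).round(1).tolist())
# axis centre per column -> 3D: solve butt (z~92) and front of handle
q=p[:,0]
for u in(252,270,290,310,330,350,370):
    v=q[q[:,0]==u][:,1];print(u,v.min(),v.max())
E
```

```text
((311.9375, 88.62814331054688), (19.996856689453125, 137.433837890625), 80.45962524414062) [[242.5, 90.19999694824219], [378.0, 67.4000015258789], [381.3999938964844, 87.0999984741211], [245.8000030517578, 109.9000015258789]]
252 90 108
270 86 105
290 83 101
310 79 98
330 77 94
350 74 91
370 72 88
```

View pics/m.png

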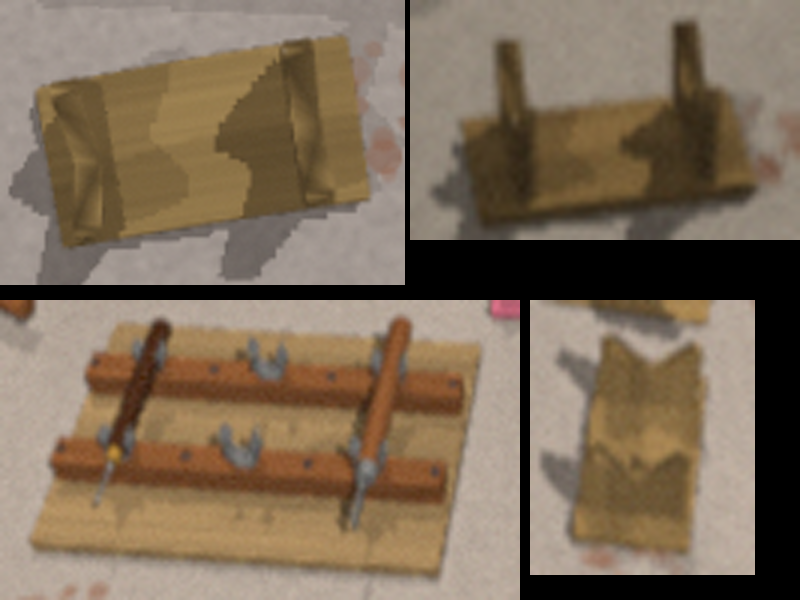

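```bash
python3 - <<'E'
from h import *
d=pickle.load(open("c0.pkl","rb"));L=lambda n:pickle.load(open(n+".pkl","rb"))
w0=d["wrist"];w=L("w1");s=L("s1");e=L("e1")
print("TOOL butt",onz(w,245,100.3,92.2,1),"front",onz(w,379,78.2,37.5,1),"loop tip",onz(w,403.5,76.5,23.8,1))
print("scene butt",onz(s,441,193,92.2), "loop",onz(s,440,264,23.8))
S=lambda x,y:(318+(x-530)/5,178+(y-300)/5)
print("REST scene tips z58",[onz(s,*S(*p),58) for p in((607,340),(697,345),(595,450),(687,457))])
print("valleys z36",[onz(s,*S(*p),36.4) for p in((653,368),(637,467))])
print("scene base z0",[onz(s,*S(*p),0) for p in((573,540),(688,552))])
E=lambda x,y:(280+(x-410)/6,180+y/6)
print("side base0",[onz(e,*E(*p),0) for p in((480,222),(757,187))],"z10",[onz(e,*E(*p),10) for p in((460,122),(725,92))],"tops58",[onz(e,*E(*p),58) for p in((508,40),(685,22))])
W=lambda x,y:(225+x/3,70+y/3)
print("wrist base10",[onz(w0,*W(*p),10,1) for p in((348,37),(368,200))],"tops58",[onz(w0,*W(*p),58,1) for p in((298,42),(322,203),(52,85),(80,240))])
B=lambda x,y:(165+x/4,160+(y-300)/4);C=lambda x,y:(190+x/3.3,230+y/3.3)
c=[onz(e,*C(*p),12) for p in((275,108),(572,57),(720,418),(352,502))];print("BOARD side",c,np.mean(c,0))
c=[onz(s,*B(*p),12) for p in((118,320),(480,345),(438,573),(33,543))];print("scene",c,np.mean(c,0))
print("CLIPS",tri(ray(s,*B(267.5,345)),ray(e,*C(408,197))),tri(ray(s,*B(240,432)),ray(e,*C(540,174))))
print([onz(s,*B(*p),67) for p in((267.5,345),(240,432))],[onz(e,*C(*p),67) for p in((408,197),(540,174))])
E
```

```text
TOOL butt [458.7 328.4  92.2] front [608.2 358.4  37.5] loop tip [643.2 364.5  23.8]
scene butt [465.6 328.7  92.2] loop [640.7 358.3  23.8]
REST scene tips z58 [array([492.9,  39.9,  58. ]), array([482.2,  89.6,  58. ]), array([571.4,  54.5,  58. ]), array([562. , 103.3,  58. ])]
valleys z36 [array([487.5,  66.3,  36.4]), array([559.7,  75.7,  36.4])]
scene base z0 [array([591.8,  48.7,  -0. ]), array([581.6, 112. ,  -0. ])]
side base0 [array([470.6,  31.9,   0. ]), array([593.4,  51.9,   0. ])] z10 [array([460.6,  87.9,  10. ]), array([581.7, 106.3,  10. ])] tops58 [array([483.8,  86.7,  58. ]), array([562.3,  97.8,  58. ])]
wrist base10 [array([582.3, 111.9,  10. ]), array([590.6,  47.9,  10. ])] tops58 [array([561.4, 104.6,  58. ]), array([569.7,  49.8,  58. ]), array([478.1,  91.7,  58. ]), array([486.7,  37.8,  58. ])]
BOARD side [array([ 432.9, -135. ,   12. ]), array([645.4, -91.8,  12. ]), array([ 699.6, -372.9,   12. ]), array([ 490.7, -415.8,   12. ])] [ 567.15  -253.875   12.   ]
scene [array([ 491.1, -411.1,   12. ]), array([ 436.6, -128.9,   12. ]), array([647.9, -83.9,  12. ]), array([ 704.1, -364.1,   12. ])] [ 569.925 -247.      12.   ]
CLIPS [ 525.4 -256.    65.6] [ 607.  -239.8   64.8]
[array([ 528.5, -255.7,   67. ]), array([ 610.2, -239.1,   67. ])] [array([ 524. , -255.7,   67. ]), array([ 605.6, -240.3,   67. ])]
```

```bash
cat >> h.py <<'E'
from scipy.spatial.transform import Rotation as Ro
def frame(yaw,pitch=0):
    # tool axis pointing at yaw, dipping by pitch deg; gripper: z normal-down, x along tool axis, y across
    a,b=np.radians([yaw,pitch]);t=np.array([np.cos(b)*np.cos(a),np.cos(b)*np.sin(a),-np.sin(b)])
    z=-np.array([np.sin(b)*np.cos(a),np.sin(b)*np.sin(a),np.cos(b)]);return np.c_[t,np.cross(z,t),z]
def go(grasp,R,p0=None,R0=None):
    from cell import bot
    s=bot.state();p0=np.array(s["position"] if p0 is None else p0);R0=np.array(s["ee_rot"] if R0 is None else R0)
    p=np.array(grasp)-R[:,2]*bot.tcp_to_grasp
    sh=(p-p0)/750;tu=Ro.from_matrix(R@R0.T).as_rotvec()/(np.pi/2)
    print("tcp",p.round(1),"row",np.round([*sh,*tu],4).tolist(),"mm",np.linalg.norm(p-p0).round(),"deg",(np.linalg.norm(tu)*90).round(1));return p,R
E
python3 - <<'E'
from h import *
R=frame(10.8,20);m=np.array([552,345.5,58.]);g=m-78*R[:,0]
print(g)
p,_=go(g-80*R[:,2],R)
go(g+2*R[:,2],R,p,R)
E
```

```text
[480.00224968 331.76569459  84.67757118]
tcp [500.6 335.7 142.3] row [-0.0362, 0.1287, -0.1687, -0.1854, 0.1536, -0.8696] mm 161.0 deg 81.2
tcp [473.  330.4  65.2] row [-0.0367, -0.007, -0.1027, 0.0, 0.0, 0.0] mm 82.0 deg 0.0
```

```bash
python3 -m crank '[[-0.036,0.129,-0.169,-0.185,0.154,-0.870],[-0.036,0.129,-0.169,-0.185,0.154,-0.870],[-0.036,0.129,-0.169,-0.185,0.154,-0.870],[-0.036,0.129,-0.169,-0.185,0.154,-0.870],[-0.036,0.129,-0.169,-0.185,0.154,-0.870],[-0.036,0.129,-0.169,-0.185,0.154,-0.870],[-0.036,0.129,-0.169,-0.185,0.154,-0.870],[-0.036,0.129,-0.169,-0.185,0.154,-0.870],[-0.036,0.129,-0.169,-0.185,0.154,-0.870],[-0.036,0.129,-0.169,-0.185,0.154,-0.870],[-0.036,0.129,-0.169,-0.185,0.154,-0.870]]' 0.55 60
python3 - <<'E'
from h import *
from cell import bot
w=grab("wrist","w2");s=bot.state();print(s["qpos"])
R=frame(10.8,20);m=np.array([552,345.5,58.]);g=m-78*R[:,0];go(g+2*R[:,2],R)
E
```

```text
time_s: 2.68
position: [500.4, 336.9, 142.4]
ee_rot: [[0.923, 0.189, -0.335], [0.178, -0.982, -0.063], [-0.341, -0.001, -0.94]]
force: [-1.2, 0.2, 0.5]
opening: 47.1
gripper_force: 0.0
[ 25.80351776  27.18343798  63.23784605   5.40169571 108.82650047
 105.78137302]
tcp [473.  330.4  65.2] row [-0.0364, -0.0086, -0.1028, -0.0009, 0.0002, -0.001] mm 82.0 deg 0.1
```

View pics/w2.png

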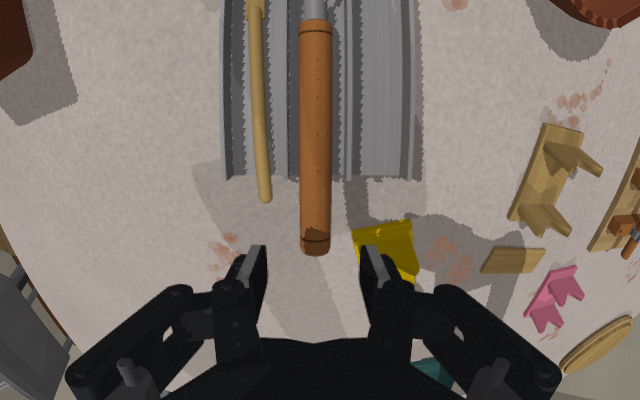

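w2: the handle is upright at u≈315 with its butt at v≈247, centred between the fingers. I'll check the length position and then grasp.

```bash
python3 - <<'E'
from h import *
w=pickle.load(open("w2.pkl","rb"))
print("butt",onz(w,315,247,92.2,1),"handle front",onz(w,316,20,37.5,1))
E
python3 -m crank '[[-0.0182,-0.004,-0.0514,0,0,0],[-0.0364,-0.008,-0.1028,0,0,0],[-0.0364,-0.008,-0.1028,0,0,0],[-0.0364,-0.008,-0.1028,0,0,0]]'
python3 -m crank '[[0,0,0,0,0,0],[0,0,0,0,0,0],[0,0,0,0,0,0],[0,0,0,0,0,0],[0,0,0,0,0,0]]' 0 60
```

```text
butt [461.4 328.4  92.2] handle front [606.8 355.9  37.5]
time_s: 3.22
position: [474.3, 331.3, 66.6]
ee_rot: [[0.924, 0.188, -0.334], [0.178, -0.982, -0.062], [-0.339, -0.002, -0.941]]
force: [0.5, 0.9, 0.2]
opening: 47.3
gripper_force: 0.0
time_s: 3.85
position: [474.6, 331.4, 66.8]
ee_rot: [[0.924, 0.188, -0.332], [0.177, -0.982, -0.061], [-0.338, -0.002, -0.941]]
force: [2.5, -0.3, 5.9]
opening: 20.4
gripper_force: 58.6
```

```bash
python3 -m crank '[[0.02,0.004,0.056,0,0,0],[0.04,0.008,0.113,0,0,0],[0.04,0.008,0.16,0,0,0],[0.04,0.008,0.16,0,0,0]]'
python3 - <<'E'
from h import *
w=pickle.load(open("w1.pkl","rb"));w0=pickle.load(open("c0.pkl","rb"))["wrist"]
print("yellow",onz(w,197,185,30,1),"rib",onz(w0,190,153,6,1),"pink",onz(w0,155,265,30,1))
R=frame(8.7);m=np.array([525.5,71,52]);g=m-79*R[:,0]
p,_=go(g+[0,0,88],R);go(g,R,p,R)
E
```

```text
time_s: 4.35
position: [504.6, 337.4, 188.3]
ee_rot: [[0.925, 0.188, -0.33], [0.178, -0.982, -0.06], [-0.336, -0.003, -0.942]]
force: [-0.2, 0.5, -1.3]
opening: 20.5
gripper_force: 58.7
yellow [374.9 225.3  30. ] rib [395.6  31.1   6. ] pink [ 332.8 -116.1   30. ]
tcp [447.4  59.1 121.3] row [-0.0762, -0.3711, -0.0893, 0.0352, -0.2152, -0.0237] mm 292.0 deg 19.7
tcp [447.4  59.1  33.3] row [0.0, 0.0, -0.1173, 0.0, 0.0, 0.0] mm 88.0 deg 0.0
```

```bash
python3 -m crank '[[-0.0762,-0.371,0,0.0352,-0.2152,-0.0237],[-0.0762,-0.371,0,0.0352,-0.2152,-0.0237],[-0.0762,-0.371,0,0.0352,-0.2152,-0.0237],[-0.0762,-0.371,-0.05,0.0352,-0.2152,-0.0237],[-0.0762,-0.371,-0.0893,0.0352,-0.2152,-0.0237],[-0.0762,-0.371,-0.0893,0.0352,-0.2152,-0.0237],[-0.0762,-0.371,-0.0893,0.0352,-0.2152,-0.0237],[-0.0762,-0.371,-0.0893,0.0352,-0.2152,-0.0237],[-0.0762,-0.371,-0.0893,0.0352,-0.2152,-0.0237]]'
python3 - <<'E'
from h import *
a=grab("wrist","w3");b=grab("side","e3");c=grab("scene","s3")
M=np.zeros((590,800,3),np.uint8)
M[:300,:480]=cv2.resize(a["image"],(480,300));k=lambda i,x0,x1,y0,y1,f:cv2.resize(i[y0:y1,x0:x1],None,fx=f,fy=f,interpolation=cv2.INTER_CUBIC)
x=k(b["image"],240,380,140,235,3);M[300:300+x.shape[0],:x.shape[1]]=x
x=k(c["image"],290,390,130,225,3);M[300:300+x.shape[0],430:430+x.shape[1]]=x
cv2.imwrite("pics/m3.png",M[:,:,::-1])
E
```

```text
time_s: 5.48
position: [447.3, 59.4, 119.4]
ee_rot: [[0.988, 0.152, -0.003], [0.152, -0.988, -0.003], [-0.004, 0.002, -1.0]]
force: [-0.3, 0.5, 0.0]
opening: 20.5
gripper_force: 58.8
```

View pics/m3.png

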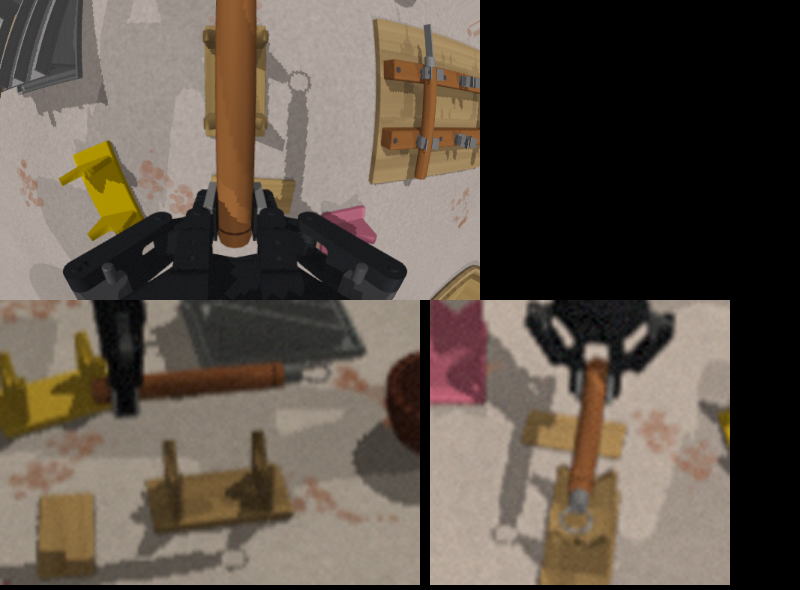

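```bash
python3 - <<'E'
from h import *
L=lambda n:pickle.load(open(n+".pkl","rb"))
e=L("e3");s=L("s3");w=L("w3")
E=lambda x,y:(240+x/3,140+(y-300)/3);S=lambda x,y:(290+(x-430)/3,130+(y-300)/3)
for a,b in(((92,390),(595,365)),((280,375),(578,492)),((330,373),(575,532))):print(tri(ray(e,*E(*a)),ray(s,*S(*b))),onz(e,*E(*a),140),onz(s,*S(*b),140))
# wrist: handle axis
for u,v in((235,238),(235,120),(236,20)):print("w",onz(w,u*640/480,v*400/300,138,1))
# rest V valley centers in wrist: upright tops
for p in((237,30),(236,122)):print("rest",onz(w,p[0]*4/3,p[1]*4/3,45,1))
R=frame(8.7)
E
```

```text
[425.2  54.1 135.6] [424.3  50.7 140. ] [432.5  54.5 140. ]
[579.5  77.2 133.4] [578.7  68.3 140. ] [585.3  78.3 140. ]
[621.3  84.8 130.5] [620.4  70.3 140. ] [627.4  86.8 140. ]
w [424.6  56.2 138. ]
w [500.7  68.  138. ]
w [554.8  75.9 138. ]
rest [572.1  76.9  45. ]
rest [485.5  64.4  45. ]
```

```bash
python3 -m crank '[[0.002,0,-0.05,0,0,0],[0.002,0,-0.1,0,0,0],[0.002,0,-0.105,0,0,0],[0.002,0,-0.105,0,0,0],[0.002,0,-0.105,0,0,0]]'
python3 -m crank '[[0,0,-0.003,0,0,0],[0,0,-0.004,0,0,0],[0,0,-0.004,0,0,0]]'
```

```text
time_s: 6.25
position: [449.1, 58.5, 41.2]
ee_rot: [[0.989, 0.151, -0.002], [0.151, -0.989, -0.003], [-0.003, 0.002, -1.0]]
force: [1.1, 0.6, -0.2]
opening: 20.2
gripper_force: 58.8
time_s: 6.62
position: [447.9, 58.6, 36.6]
ee_rot: [[0.989, 0.151, -0.005], [0.151, -0.989, -0.003], [-0.006, 0.002, -1.0]]
force: [-0.2, -0.4, -0.9]
opening: 20.3
gripper_force: 58.8
```

```bash
python3 -m crank '[[0,0,-0.003,0,0,0],[0,0,-0.003,0,0,0]]'; python3 -m crank '[[0,0,-0.002,0,0,0],[0,0,-0.002,0,0,0]]'
```

```text
time_s: 6.88
position: [448.0, 58.8, 34.7]
ee_rot: [[0.989, 0.151, -0.005], [0.151, -0.989, -0.002], [-0.005, 0.001, -1.0]]
force: [-1.6, 1.6, 4.5]
opening: 20.3
gripper_force: 59.4
time_s: 7.12
position: [448.0, 59.0, 34.0]
ee_rot: [[0.989, 0.151, -0.005], [0.151, -0.989, -0.002], [-0.005, 0.001, -1.0]]
force: [-3.7, 2.3, 8.7]
opening: 20.4
gripper_force: 59.9
```

```bash
python3 -m crank '[[0,0,0,0,0,0],[0,0,0,0,0,0],[0,0,0,0,0,0],[0,0,0,0,0,0]]' 0.5
python3 -m crank '[[0,0,0.06,0,0,0],[0,0,0.11,0,0,0],[0.06,0.01,0.16,0,0,0],[0.1,0.015,0.16,0,0,0],[0.1,0.015,0.16,0,0,0],[0.1,0.015,0.16,0,0,0]]'
python3 - <<'E'
from h import *
a=grab("wrist","w4");b=grab("side","e4");c=grab("scene","s4")
M=np.zeros((600,800,3),np.uint8)
M[:300,:480]=cv2.resize(a["image"],(480,300));k=lambda i,x0,x1,y0,y1,f:cv2.resize(i[y0:y1,x0:x1],None,fx=f,fy=f,interpolation=cv2.INTER_CUBIC)
x=k(b["image"],255,360,165,225,4);M[300:300+x.shape[0],:x.shape[1]]=x
x=k(c["image"],305,375,155,230,4);M[300:300+x.shape[0],430:430+x.shape[1]]=x
cv2.imwrite("pics/m4.png",M[:,:,::-1])
E
```

```text
time_s: 7.62
position: [447.4, 58.4, 32.2]
ee_rot: [[0.989, 0.151, -0.007], [0.151, -0.989, -0.003], [-0.007, 0.002, -1.0]]
force: [-0.3, -0.7, -0.5]
opening: 42.5
gripper_force: 0.0
time_s: 8.38
position: [521.6, 69.7, 151.6]
ee_rot: [[0.989, 0.151, -0.009], [0.151, -0.989, -0.003], [-0.009, 0.001, -1.0]]
force: [-0.9, -0.4, -0.2]
opening: 42.7
gripper_force: 0.0
```

View pics/m4.png

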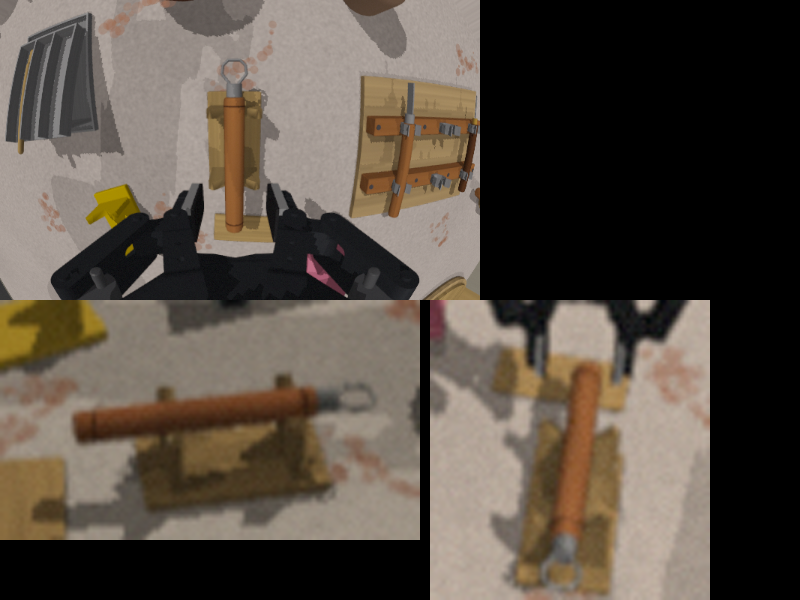

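```bash
python3 - <<'E'
from h import *
L=lambda n:pickle.load(open(n+".pkl","rb"))
e=L("e4");s=L("s4");w=L("w4")
h=cv2.cvtColor(w["image"],cv2.COLOR_RGB2HSV);m=cv2.inRange(h,(5,140,60),(16,255,255));m[:,:290]=0;m[:,335:]=0
r=cv2.minAreaRect(cv2.findNonZero(m));print(r)
W=lambda x,y:(x*4/3,y*4/3)
print("wrist butt",onz(w,*W(234,230),52,1),"front",onz(w,*W(234,97.5),52,1),"loop",onz(w,*W(235,60),52,1))
print("uprights58",[onz(w,*W(*p),58,1) for p in((212,98),(259,98),(212,188),(258,188))])
E=lambda x,y:(255+x/4,165+(y-300)/4);S=lambda x,y:(305+(x-430)/4,155+(y-300)/4)
print("side",[onz(e,*E(*p),52) for p in((77,428),(314,403),(375,396))],"up",[onz(e,*E(*p),58) for p in((167,390),(286,378))])
print("scene",[onz(s,*S(*p),52) for p in((587,368),(567,535),(558,585))])
E
```

```text
((311.9999694824219, 219.99996948242188), (27.999996185302734, 179.99996948242188), 0.0)
wrist butt [421.2  55.5  52. ] front [580.8  79.8  52. ] loop [619.7  84.7  52. ]
uprights58 [array([577.4, 101.8,  58. ]), array([584.6,  54.7,  58. ]), array([478.9,  89.3,  58. ]), array([486.7,  38.1,  58. ])]
side [array([427.1,  52.7,  52. ]), array([581.7,  74.8,  52. ]), array([622.5,  81.2,  52. ])] up [array([485. ,  83.2,  58. ]), array([563.9,  94.2,  58. ])]
scene [array([425.7,  54.8,  52. ]), array([579.5,  79.9,  52. ]), array([621.2,  84.7,  52. ])]
```

```bash
python3 - <<'E'
from h import *
go([523.3,70.2,51.5],frame(8.7))
E
```

```text
tcp [523.3  70.2  32.8] row [0.0024, 0.0007, -0.159, 0.0017, -0.0048, 0.0004] mm 119.0 deg 0.5
```

```bash
python3 -m crank '[[0.002,0.001,-0.08,0.0017,-0.0048,0],[0.002,0.001,-0.14,0.0017,-0.0048,0],[0.002,0.001,-0.158,0.0017,-0.0048,0],[0.002,0.001,-0.158,0.0017,-0.0048,0],[0.002,0.001,-0.158,0.0017,-0.0048,0]]'
python3 -m crank '[[0,0,0,0,0,0],[0,0,0,0,0,0],[0,0,0,0,0,0],[0,0,0,0,0,0],[0,0,0,0,0,0]]' 0 90
python3 - <<'E'
from h import *
R=frame(11.4);c=np.array([567,-248,51])
p,_=go(c+[0,0,70],R)
go(c+[0,0,19],R,p,R);go(c,R,p,R)
E
```

```text
time_s: 9.15
position: [525.9, 70.5, 36.6]
ee_rot: [[0.989, 0.151, 0.006], [0.151, -0.989, 0.0], [0.006, 0.001, -1.0]]
force: [-0.0, -0.1, 0.7]
opening: 42.8
gripper_force: 0.0
time_s: 9.78
position: [525.7, 70.9, 36.5]
ee_rot: [[0.989, 0.151, 0.006], [0.151, -0.989, 0.001], [0.006, 0.0, -1.0]]
force: [-1.3, 1.5, 7.3]
opening: 19.3
gripper_force: 87.7
tcp [ 567.  -248.   102.3] row [0.0551, -0.4252, 0.0878, -0.0006, 0.0036, 0.0303] mm 328.0 deg 2.7
tcp [ 567.  -248.    51.3] row [0.0, 0.0, -0.068, 0.0, 0.0, 0.0] mm 51.0 deg 0.0
tcp [ 567.  -248.    32.3] row [0.0, 0.0, -0.0933, 0.0, 0.0, 0.0] mm 70.0 deg 0.0
```

```bash
python3 -m crank '[[0,0,0.06,0,0,0],[0,0,0.11,0,0,0],[0.055,-0.425,0.11,0,0.0036,0.03],[0.055,-0.425,0.11,0,0.0036,0.03],[0.055,-0.425,0.11,0,0.0036,0.03],[0.055,-0.425,0.11,0,0.0036,0.03],[0.055,-0.425,0.11,0,0.0036,0.03],[0.055,-0.425,0.11,0,0.0036,0.03],[0.055,-0.425,0.11,0,0.0036,0.03],[0.055,-0.425,0.11,0,0.0036,0.03],[0.055,-0.425,0.11,0,0.0036,0.03]]'
python3 - <<'E'
from h import *
a=grab("wrist","w5");b=grab("side","e5");c=grab("scene","s5")
M=np.zeros((600,800,3),np.uint8)
k=lambda i,x0,x1,y0,y1,f:cv2.resize(i[y0:y1,x0:x1],None,fx=f,fy=f,interpolation=cv2.INTER_CUBIC)
def put(x,X,Y):M[Y:Y+x.shape[0],X:X+x.shape[1]]=x
put(cv2.resize(a["image"],(480,300)),0,0)
put(k(b["image"],255,410,215,315,3),0,300)
put(k(c["image"],185,270,140,230,3.5),490,0)
cv2.imwrite("pics/m5.png",M[:,:,::-1])
E
```

```text
time_s: 11.15
position: [565.5, -246.6, 116.7]
ee_rot: [[0.98, 0.199, -0.004], [0.199, -0.98, 0.0], [-0.004, -0.001, -1.0]]
force: [-0.4, -0.4, -1.3]
opening: 19.2
gripper_force: 88.2
```

View pics/m5.png

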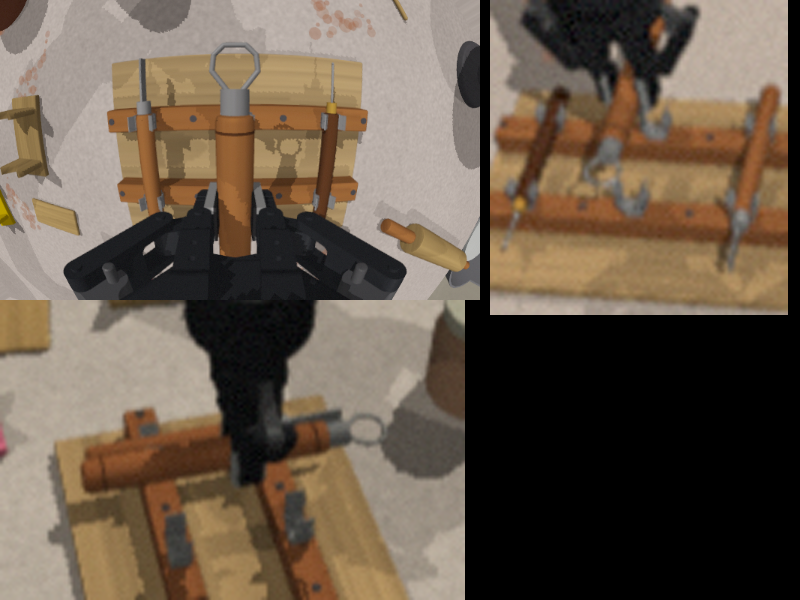

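```bash
python3 - <<'E'
from h import *
L=lambda n:pickle.load(open(n+".pkl","rb"))
e=L("e5");s=L("s5");w=L("w5")
E=lambda x,y:(255+x/3,215+(y-300)/3);S=lambda x,y:(185+(x-490)/3.5,140+y/3.5);W=lambda x,y:(x*4/3,y*4/3)
z=132
print("side butt,front,loop",[onz(e,*E(*p),z) for p in((88,468),(327,438),(384,430))])
print("scene loop,front",[onz(s,*S(*p),z) for p in((582,196),(610,145))])
print("wrist front,loop",[onz(w,*W(*p),z,1) for p in((235,117),(235,43))])
print("tri loop",tri(ray(e,*E(384,430)),ray(s,*S(582,196)),ray(w,*W(235,43),True)))
# board: front clips of neighbours (wrist), z~60, and empty clips
print("nbr front clips",[onz(w,*W(*p),55,1) for p in((144,121),(329,121))])
print("board corners wrist",[onz(w,*W(*p),12,1) for p in((112,62),(362,60))])
print("scene near clip lips",[onz(s,*S(*p),67) for p in((630,188),(656,115))])
E
```

```text
side butt,front,loop [array([ 468.9, -260.6,  132. ]), array([ 622.1, -239.6,  132. ]), array([ 659.9, -233.7,  132. ])]
scene loop,front [array([ 676.8, -232.9,  132. ]), array([ 625.5, -235.3,  132. ])]
wrist front,loop [array([ 619.7, -235.2,  132. ]), array([ 659.9, -227. ,  132. ])]
tri loop [ 664.6 -231.   124.9]
nbr front clips [array([ 590.6, -154.3,   55. ]), array([ 625.3, -324.2,   55. ])]
board corners wrist [array([643.2, -86.1,  12. ]), array([ 704. , -368.3,   12. ])]
scene near clip lips [array([ 612.6, -238. ,   67. ]), array([ 533.9, -251.5,   67. ])]
```

```bash
python3 -m crank '[[0.0053,-0.0015,-0.04,0,-0.002,0],[0.0053,-0.0015,-0.076,0,-0.002,0],[0.0053,-0.0015,-0.076,0,-0.002,0],[0.0053,-0.0015,-0.076,0,-0.002,0],[0.0053,-0.0015,-0.076,0,-0.002,0]]' 0 110
python3 -m crank '[[0,0,-0.005,0,0,0],[0,0,-0.01,0,0,0],[0,0,-0.01,0,0,0]]'
```

```text
time_s: 11.92
position: [570.0, -249.4, 61.3]
ee_rot: [[0.98, 0.197, 0.001], [0.197, -0.98, -0.001], [0.001, 0.001, -1.0]]
force: [1.0, 0.8, 0.6]
opening: 18.1
gripper_force: 108.7
time_s: 12.3
position: [570.7, -249.8, 54.0]
ee_rot: [[0.98, 0.198, 0.003], [0.198, -0.98, -0.002], [0.003, 0.002, -1.0]]
force: [2.0, 0.2, 3.7]
opening: 17.8
gripper_force: 108.1
```

```bash
python3 -m crank '[[-0.0015,0.002,0,0,-0.002,0],[-0.0015,0.002,-0.006,0,-0.002,0],[-0.0015,0.002,-0.012,0,-0.002,0],[-0.0015,0.002,-0.012,0,-0.002,0]]'
python3 -m crank '[[0,0,-0.006,0,0,0],[0,0,-0.012,0,0,0],[0,0,-0.012,0,0,0]]'
```

```text
time_s: 12.8
position: [568.2, -248.9, 45.3]
ee_rot: [[0.98, 0.198, 0.002], [0.198, -0.98, -0.002], [0.002, 0.003, -1.0]]
force: [-1.0, -0.7, 11.5]
opening: 17.9
gripper_force: 109.3
time_s: 13.18
position: [568.4, -248.9, 45.0]
ee_rot: [[0.98, 0.198, 0.004], [0.198, -0.98, -0.004], [0.003, 0.004, -1.0]]
force: [-15.3, 6.8, 43.5]
opening: 18.1
gripper_force: 112.8
```

```bash
python3 - <<'E'
from h import *
L=lambda n:pickle.load(open(n+".pkl","rb"))
w6=grab("wrist","w6");e6=grab("side","e6");s6=grab("scene","s6")
def prof(w,rows):
    h=cv2.cvtColor(w["image"],cv2.COLOR_RGB2HSV);m=cv2.inRange(h,(5,130,50),(17,255,255))
    for r in rows:
        x=np.where(m[r])[0];x=x[(x>270)&(x<355)];print(r,(x.min(),x.max(),len(x)) if len(x) else None,end="; ")
    print()
    # grey ferrule/loop: print column-313 pixels saturation to find transitions
    print([(r,h[r,313].tolist()) for r in range(40,175,6)])
for n in("w5","w6"):prof(L(n),(150,160,170,180,200,220,240,260,280,300))
E
```

```text
150 (np.int64(271), np.int64(354), 40); 160 (np.int64(271), np.int64(354), 83); 170 (np.int64(271), np.int64(354), 84); 180 (np.int64(287), np.int64(338), 52); 200 (np.int64(288), np.int64(338), 51); 220 (np.int64(288), np.int64(337), 50); 240 (np.int64(271), np.int64(354), 84); 260 (np.int64(291), np.int64(335), 45); 280 (np.int64(292), np.int64(334), 43); 300 (np.int64(293), np.int64(333), 41); 
[(40, [12, 23, 167]), (46, [11, 25, 166]), (52, [9, 24, 167]), (58, [0, 4, 139]), (64, [11, 25, 174]), (70, [12, 28, 162]), (76, [18, 103, 154]), (82, [19, 105, 161]), (88, [19, 103, 169]), (94, [18, 104, 160]), (100, [18, 101, 161]), (106, [18, 104, 162]), (112, [18, 106, 154]), (118, [17, 71, 150]), (124, [170, 6, 131]), (130, [165, 4, 129]), (136, [170, 6, 129]), (142, [0, 4, 128]), (148, [0, 2, 128]), (154, [11, 38, 128]), (160, [15, 165, 159]), (166, [14, 165, 150]), (172, [14, 168, 149])]
150 None; 160 (np.int64(271), np.int64(354), 47); 170 (np.int64(271), np.int64(354), 35); 180 (np.int64(271), np.int64(333), 46); 200 (np.int64(271), np.int64(333), 45); 220 (np.int64(291), np.int64(337), 47); 240 (np.int64(291), np.int64(336), 46); 260 (np.int64(294), np.int64(332), 39); 280 (np.int64(295), np.int64(331), 37); 300 (np.int64(294), np.int64(332), 39); 
[(40, [13, 25, 181]), (46, [11, 23, 181]), (52, [9, 22, 183]), (58, [15, 50, 184]), (64, [19, 102, 165]), (70, [19, 101, 172]), (76, [19, 99, 177]), (82, [19, 100, 181]), (88, [165, 4, 120]), (94, [18, 102, 173]), (100, [18, 102, 175]), (106, [19, 101, 175]), (112, [18, 102, 168]), (118, [19, 105, 168]), (124, [18, 101, 175]), (130, [18, 99, 177]), (136, [18, 102, 173]), (142, [15, 5, 111]), (148, [10, 5, 145]), (154, [0, 4, 145]), (160, [0, 4, 144]), (166, [10, 5, 145]), (172, [0, 4, 144])]
```

```bash
python3 -m crank '[[0,0,0.012,0,0,0],[0,0,0.012,0,0,0],[0,0,0.012,0,0,0],[0,0,0.012,0,0,0]]' 0.5
python3 -m crank '[[0,0,0.06,0,0,0],[0,0,0.12,0,0,0],[-0.05,-0.01,0.2,0,0,0],[-0.1,-0.02,0.25,0,0,0],[-0.1,-0.02,0.25,0,0,0],[-0.1,-0.02,0.25,0,0,0],[-0.1,-0.02,0.25,0,0,0]]'
python3 - <<'E'
from h import *
L=lambda n:pickle.load(open(n+".pkl","rb"))
w=grab("wrist","w7");s=grab("scene","s7");e=grab("side","e7")
for n,c,b in(("scene",s,L("s1")),("side",e,L("e1"))):
    d=cv2.absdiff(c["image"],b["image"]).max(2);m=(d>30).astype(np.uint8)
    h=cv2.cvtColor(c["image"],cv2.COLOR_RGB2HSV);o=cv2.inRange(h,(3,130,40),(18,255,255))*m
    k,l,st,ce=cv2.connectedComponentsWithStats(o)
    for i in range(1,k):
        if st[i,4]>60:
            r=cv2.minAreaRect(cv2.findNonZero((l==i).astype(np.uint8)));print(n,st[i],np.round(cv2.boxPoints(r),1).tolist())
h=cv2.cvtColor(w["image"],cv2.COLOR_RGB2HSV);o=cv2.inRange(h,(3,130,50),(17,255,255))
for r in range(60,260,12):
    x=np.where(o[r])[0];g=np.split(x,np.where(np.diff(x)>2)[0]+1);print(r,[(int(a[0]),int(a[-1])) for a in g if len(a)>6])
E
```

```text
time_s: 13.82
position: [567.2, -247.3, 41.0]
ee_rot: [[0.98, 0.197, -0.001], [0.197, -0.98, 0.002], [-0.001, -0.002, -1.0]]
force: [-0.1, -0.4, -0.0]
opening: 42.8
gripper_force: 0.0
time_s: 14.7
position: [493.0, -262.2, 227.7]
ee_rot: [[0.98, 0.198, -0.002], [0.198, -0.98, 0.003], [-0.001, -0.003, -1.0]]
force: [0.1, -0.5, 0.2]
opening: 42.8
gripper_force: 0.0
scene [434  22  42  15 415] [[433.6000061035156, 31.700000762939453], [435.0, 21.299999237060547], [475.29998779296875, 26.600000381469727], [473.8999938964844, 37.099998474121094]]
scene [227 157  13  29 153] [[225.89999389648438, 184.8000030517578], [232.8000030517578, 155.8000030517578], [239.8000030517578, 157.39999389648438], [233.0, 186.39999389648438]]
side [329  66  13  17  95] [[329.0, 66.0], [341.0, 66.0], [341.0, 82.0], [329.0, 82.0]]
side [ 68  90  29  11 277] [[68.0, 90.0], [96.0, 90.0], [96.0, 100.0], [68.0, 100.0]]
side [254 209  16  20 165] [[254.0, 209.0], [269.0, 209.0], [269.0, 228.0], [254.0, 228.0]]
side [337 285  11   9  64] [[337.0, 293.0], [337.0, 285.0], [347.0, 285.0], [347.0, 293.0]]
side [320 290 
[... 281 characters left out ...]
938964844], [281.8999938964844, 307.5]]
60 [(617, 639)]
72 [(195, 213), (222, 233), (240, 300), (309, 323), (332, 391), (399, 407), (415, 439), (629, 639)]
84 [(196, 217), (222, 439)]
96 [(221, 238), (305, 326), (395, 408)]
108 [(222, 238), (305, 327), (394, 408)]
120 [(222, 238), (305, 326), (394, 407)]
132 [(223, 238), (305, 326), (394, 407)]
144 [(199, 435)]
156 [(200, 216), (225, 235), (243, 273), (278, 300), (309, 322), (332, 390), (397, 405), (414, 431)]
168 [(225, 240), (305, 326), (393, 406), (631, 638)]
180 [(226, 240), (306, 326), (392, 405), (628, 635)]
192 [(227, 241), (306, 326), (625, 632)]
204 [(306, 325), (478, 493)]
216 [(308, 324), (485, 511)]
228 [(503, 521)]
240 []
252 []
```

```bash
python3 - <<'E'
from h import *
L=lambda n:pickle.load(open(n+".pkl","rb"))
w=L("w7");s=L("s7");e=L("e7")
h=cv2.cvtColor(w["image"],cv2.COLOR_RGB2HSV)
o=cv2.inRange(h,(3,110,40),(17,255,255))
print("col315 orange rows",[(int(a[0]),int(a[-1])) for a in np.split(x:=np.where(o[:,315])[0],np.where(np.diff(x)>1)[0]+1) if len(a)>3])
g=cv2.inRange(h[:,:,1],0,45)
for c in(301,303,329,331):
    x=np.where(g[:,c]>0)[0];print("grey",c,[(int(a[0]),int(a[-1])) for a in np.split(x,np.where(np.diff(x)>1)[0]+1) if len(a)>3 and a[0]<215])
x=np.where(g[:,315]>0)[0];print("grey315",[(int(a[0]),int(a[-1])) for a in np.split(x,np.where(np.diff(x)>1)[0]+1) if len(a)>1 and a[0]<215])
print("tri butt",tri(ray(e,281,302.7),ray(s,236.3,157)))
for z in(51,60,70):print(z,"butt side/scene/wrist",onz(e,281,302.7,z),onz(s,236.3,157,z),onz(w,315.5,219,z,1))
E
```

```text
File "<stdin>", line 6
SyntaxError: assignment expression cannot be used in a comprehension iterable expression
```

```bash
python3 - <<'E'
from h import *
L=lambda n:pickle.load(open(n+".pkl","rb"))
w=L("w7");s=L("s7");e=L("e7")
h=cv2.cvtColor(w["image"],cv2.COLOR_RGB2HSV)
o=cv2.inRange(h,(3,110,40),(17,255,255))
def runs(v,n=3):
    x=np.where(v>0)[0];return [(int(a[0]),int(a[-1])) for a in np.split(x,np.where(np.diff(x)>1)[0]+1) if len(a)>=n and a[0]<240]
print("orange315",runs(o[:,315]));g=cv2.inRange(h[:,:,1],0,45)
for c in(301,303,305,315,326,328,330):print("grey",c,runs(g[:,c]))
print("row",[(r,runs(g[r,285:345])) for r in(70,74,78,82,146,150,154,158,162)])
print("tri butt",tri(ray(e,281,302.7),ray(s,236.3,157)))
for z in(51,60,70):print(z,"butt side/scene/wrist",onz(e,281,302.7,z),onz(s,236.3,157,z),onz(w,315.5,220,z,1))
E
```

```text
orange315 [(67, 219)]
grey 301 [(0, 23), (206, 344)]
grey 303 [(0, 23), (36, 46), (65, 78), (150, 163), (206, 343)]
grey 305 [(0, 23), (34, 38), (45, 48), (66, 79), (148, 162), (206, 342)]
grey 315 [(0, 23), (53, 65), (221, 346)]
grey 326 [(0, 23), (34, 37), (46, 48), (65, 79), (149, 162), (214, 342)]
grey 328 [(0, 23), (37, 46), (65, 79), (149, 162), (205, 342)]
grey 330 [(0, 23), (65, 77), (151, 162), (205, 363)]
row [(70, [(17, 22), (39, 45)]), (74, [(17, 22), (39, 45)]), (78, [(18, 22), (40, 44)]), (82, []), (146, []), (150, [(18, 22), (39, 44)]), (154, [(17, 22), (39, 45)]), (158, [(17, 22), (39, 45)]), (162, [(17, 21), (40, 45)])]
tri butt [ 458.8 -275.4   53.8]
51 butt side/scene/wrist [ 458.7 -273.5   51. ] [ 456.2 -277.    51. ] [ 454.2 -271.8   51. ]
60 butt side/scene/wrist [ 459.5 -280.    60. ] [ 464.3 -271.8   60. ] [ 457.3 -271.2   60. ]
70 butt side/scene/wrist [ 460.4 -287.2   70. ] [ 473.3 -266.    70. ] [ 460.7 -270.4   70. ]
```

```bash
python3 - <<'E'
from h import *
w=pickle.load(open("w7.pkl","rb"));t=frame(11.4)[:,0]
A=lambda v,z:round(float(onz(w,315.5,v,z,1)@t-np.array([567,-248,0])@t),1)
for z in(51,58,62,67):print(z,"butt",A(220,z),"front",A(66,z),"ferr end",A(53,z),"loop tip",A(34,z),"clips",A(72,z),A(156,z),"edges",[A(v,z) for v in(65,79.5,149,163)])
E
```

```text
51 butt -115.3 front 48.5 ferr end 62.4 loop tip 83.1 clips 42.2 -45.2 edges [49.5, 34.3, -37.8, -52.5]
58 butt -112.8 front 47.4 ferr end 61.0 loop tip 81.2 clips 41.2 -44.2 edges [48.4, 33.4, -37.1, -51.5]
62 butt -111.4 front 46.7 ferr end 60.1 loop tip 80.1 clips 40.6 -43.7 edges [47.7, 33.0, -36.6, -50.9]
67 butt -109.7 front 45.9 ferr end 59.1 loop tip 78.8 clips 39.8 -43.0 edges [46.9, 32.4, -36.1, -50.1]
```

```bash
python3 - <<'E'
from h import *
go([559.2,-249.9,50],frame(11.4))
E
```

```text
tcp [ 559.2 -249.9   31.3] row [0.088, 0.0166, -0.2629, -0.0012, -0.0006, -0.0002] mm 208.0 deg 0.1
```

```bash
python3 -m crank '[[0.06,0.011,-0.02,0,0,0],[0.088,0.0166,-0.1,0,0,0],[0.088,0.0166,-0.18,0,0,0],[0.088,0.0166,-0.24,0,0,0],[0.088,0.0166,-0.261,0,0,0],[0.088,0.0166,-0.261,0,0,0],[0.088,0.0166,-0.261,0,0,0]]'
python3 -m crank '[[0,0,0,0,0,0],[0,0,0,0,0,0],[0,0,0,0,0,0],[0,0,0,0,0,0],[0,0,0,0,0,0]]' 0 80
```

```text
time_s: 15.72
position: [561.0, -251.4, 37.6]
ee_rot: [[0.98, 0.197, 0.006], [0.197, -0.98, -0.003], [0.006, 0.004, -1.0]]
force: [0.1, -0.0, 0.4]
opening: 42.7
gripper_force: 0.0
time_s: 16.35
position: [560.6, -251.2, 37.8]
ee_rot: [[0.98, 0.197, 0.006], [0.197, -0.98, -0.002], [0.006, 0.003, -1.0]]
force: [-0.6, 0.4, 7.2]
opening: 19.2
gripper_force: 78.1
```

```bash
python3 -m crank '[[0,0,0,0,0,0],[0,0,0,0,0,0],[0,0,-0.004,0,0,0],[0,0,-0.007,0,0,0],[0,0,-0.007,0,0,0]]' 0.5
python3 -m crank '[[0,0,0,0,0,0],[0,0,0,0,0,0],[0,0,0,0,0,0],[0,0,0,0,0,0],[0,0,0,0,0,0]]' 0 80
```

```text
time_s: 16.98
position: [558.8, -250.2, 28.9]
ee_rot: [[0.98, 0.197, 0.001], [0.197, -0.98, 0.001], [0.001, -0.0, -1.0]]
force: [0.5, -0.3, -0.0]
opening: 43.0
gripper_force: 0.0
time_s: 17.6
position: [559.3, -251.0, 29.9]
ee_rot: [[0.98, 0.197, 0.003], [0.197, -0.98, -0.001], [0.002, 0.002, -1.0]]
force: [-0.0, -2.3, 0.4]
opening: 20.2
gripper_force: 78.2
```

```bash
python3 -m crank '[[0.006,0.0012,0,0,0,0],[0.012,0.0024,0,0,0,0],[0.0163,0.0033,0,0,0,0],[0.0163,0.0033,0,0,0,0],[0.0163,0.0033,0,0,0,0]]'
python3 - <<'E'
from h import *
w=grab("wrist","w8");h=cv2.cvtColor(w["image"],cv2.COLOR_RGB2HSV)
g=cv2.inRange(h[:,:,1],0,45)
def runs(v,n=3):
    x=np.where(v>0)[0];return [(int(a[0]),int(a[-1])) for a in np.split(x,np.where(np.diff(x)>1)[0]+1) if len(a)>=n]
print(runs(g[:260,313]));print([(c,runs(g[:260,c])) for c in(282,286,288,290,336,338,340,342,346)])
E
```

```text
time_s: 18.23
position: [569.3, -248.9, 29.8]
ee_rot: [[0.98, 0.197, -0.003], [0.197, -0.98, -0.001], [-0.003, 0.001, -1.0]]
force: [-6.9, -4.4, 5.1]
opening: 19.6
gripper_force: 78.7
[(0, 54), (58, 63), (123, 160)]
[(282, [(0, 54), (70, 105), (183, 226), (243, 259)]), (286, [(0, 54), (66, 75), (100, 110), (186, 225), (243, 259)]), (288, [(0, 54), (64, 73), (102, 113), (187, 224)]), (290, [(0, 54), (62, 71), (105, 115), (187, 223)]), (336, [(0, 54), (64, 73), (102, 113), (186, 223)]), (338, [(0, 54), (66, 75), (100, 110), (185, 224)]), (340, [(0, 54), (68, 90), (97, 107), (181, 225), (243, 259)]), (342, [(0, 54), (71, 105), (181, 226), (243, 259)]), (346, [(0, 54), (82, 100), (190, 228), (243, 259)])]
```

```bash
python3 - <<'E'
from h import *
w=pickle.load(open("w8.pkl","rb"));t=frame(11.4)[:,0]
A=lambda v,z,u=313:round(float(onz(w,u,v,z,1)@t-np.array([567,-248,0])@t),1)
print("loop",A(58,51),"front",A(161,62),A(161,51),"clip edges",[A(v,z,290) for v,z in((187,67),(187,60),(223,67),(223,60),(223,51))])
E
```

```text
loop 97.1 front 57.9 56.2 clip edges [49.4, 47.7, 35.9, 33.4, 30.1]
```

```bash
python3 -m crank '[[0.0035,0.0007,0,0,0,0],[0.0035,0.0007,0,0,0,0],[0.0035,0.0007,0,0,0,0]]'
python3 -m crank '[[0,0,0,0,0,0],[0,0,0,0,0,0],[0,0,0,0,0,0],[0,0,0,0,0,0]]' 0.5
python3 -m crank '[[0,0,0.06,0,0,0],[0,0,0.12,0,0,0],[-0.05,-0.01,0.2,0,0,0],[-0.1,-0.02,0.26,0,0,0],[-0.1,-0.02,0.26,0,0,0],[-0.1,-0.02,0.26,0,0,0],[-0.1,-0.02,0.26,0,0,0]]'
python3 - <<'E'
from h import *
w=grab("wrist","w9");s=grab("scene","s9");e=grab("side","e9");h=cv2.cvtColor(w["image"],cv2.COLOR_RGB2HSV)
g=cv2.inRange(h[:,:,1],0,45);o=cv2.inRange(h,(3,110,40),(17,255,255))
def runs(v,n=3):
    x=np.where(v>0)[0];return [(int(a[0]),int(a[-1])) for a in np.split(x,np.where(np.diff(x)>1)[0]+1) if len(a)>=n]
for r in(110,190):print(r,runs(o[r],7))
print("col314",runs(o[:250,314],5),runs(g[:250,314]));print([(c,runs(g[:200,c])) for c in(301,303,305,307,322,324,326,328,330)])
E
```

```text
time_s: 18.65
position: [571.7, -248.4, 29.8]
ee_rot: [[0.98, 0.197, -0.003], [0.197, -0.98, -0.001], [-0.003, 0.001, -1.0]]
force: [-7.6, -3.3, 5.6]
opening: 19.7
gripper_force: 78.7
time_s: 19.15
position: [574.2, -247.1, 29.4]
ee_rot: [[0.98, 0.197, 0.002], [0.197, -0.98, 0.0], [0.002, 0.0, -1.0]]
force: [0.5, -0.3, -0.5]
opening: 42.6
gripper_force: 0.0
time_s: 20.02
position: [498.9, -261.7, 222.0]
ee_rot: [[0.98, 0.198, -0.001], [0.198, -0.98, 0.002], [-0.001, -0.003, -1.0]]
force: [-0.2, 0.1, -0.3]
opening: 42.3
gripper_force: 0.0
110 [(219, 236), (304, 326), (395, 410)]
190 [(224, 239), (304, 326), (392, 405)]
col314 [(59, 215)] [(0, 26), (45, 58), (217, 249)]
[(301, [(0, 27), (35, 37), (70, 83), (157, 170)]), (303, [(0, 39), (71, 85), (155, 169)]), (305, [(0, 28), (39, 42), (71, 84), (155, 169)]), (307, [(0, 26), (42, 44)]), (322, [(0, 27), (42, 44), (56, 58)]), (324, [(0, 28), (39, 42), (71, 84), (155, 169)]), (326, [(0, 39), (70, 84), (154, 169)]), (328, [(0, 27), (70, 83), (156, 170)]), (330, [(0, 27), (70, 75), (159, 161)])]
```

```bash
python3 - <<'E'
from h import *
L=lambda n:pickle.load(open(n+".pkl","rb"));w=L("w9");t=frame(11.4)[:,0]
A=lambda v,z:round(float(onz(w,314.5,v,z,1)@t-np.array([567,-248,0])@t),1)
for z in(55,60,65):print(z,"clips mid",(A(77.5,z)+A(162.3,z))/2,"spacing",A(77.5,z)-A(162.3,z))
print("tool mid from front",A(58.5,62)-60,A(58.5,58)-60,"from butt",A(216,54)+100,A(216,60)+100)
for n in("s9","e9"):
    c=L(n);b=L(n[0]+"1");h=cv2.cvtColor(c["image"],cv2.COLOR_RGB2HSV)
    m=((cv2.absdiff(c["image"],b["image"]).max(2)>30)*cv2.inRange(h,(3,120,40),(18,255,255)))
    m[:150]=0;m[320:]=0;m[:,:200]=0;m[:,360:]=0
    if n=="e9":m[:270]=0
    else:m[:,250:]=0
    q=cv2.findNonZero(m.astype(np.uint8))[:,0];print(n,q.min(0),q.max(0),"end",q[q[:,0]<q[:,0].min()+3].mean(0) if n=="e9" else q[q[:,1]<q[:,1].min()+3].mean(0))
E
```

```text
55 clips mid -1.6499999999999986 spacing 85.5
60 clips mid -1.6000000000000014 spacing 84.2
65 clips mid -1.5 spacing 82.8
tool mid from front -0.7000000000000028 0.10000000000000142 from butt -1.7999999999999972 0.20000000000000284
s9 [216 160] [239 222] end [235.66666667 161.13333333]
e9 [285 283] [359 319] end [286.57142857 308.07142857]
```

```bash
python3 - <<'E'
from h import *
L=lambda n:pickle.load(open(n+".pkl","rb"));e=L("e9");s=L("s9");w=L("w9")
def prof(c,rng,cols=True):
    h=cv2.cvtColor(c["image"],cv2.COLOR_RGB2HSV);o=cv2.inRange(h,(3,110,30),(18,255,255))
    for k in rng:
        v=o[270:330,k] if cols else o[k,205:250];x=np.where(v)[0]+(270 if cols else 205)
        print(k,[(int(a[0]),int(a[-1])) for a in np.split(x,np.where(np.diff(x)>1)[0]+1) if len(a)>3],end=" ")
    print()
prof(e,(283,285,287,289,291,325,329,333,337,341));prof(s,(158,160,162,164,166,180,184,188),False)
E
```

```text
283 [(270, 282), (284, 287), (289, 313)] 285 [(270, 277), (279, 284), (286, 305), (307, 314), (316, 321)] 287 [(270, 313), (325, 329)] 289 [(270, 277), (279, 320), (323, 329)] 291 [(270, 329)] 325 [(270, 306), (308, 311), (313, 327)] 329 [(274, 277), (279, 302), (304, 329)] 333 [(276, 306), (308, 317), (319, 329)] 337 [(270, 299), (301, 304), (306, 311), (313, 322)] 341 [(270, 304), (306, 316), (320, 324), (326, 329)] 
158 [] 160 [(234, 237)] 162 [(233, 238)] 164 [(232, 238)] 166 [(231, 237)] 180 [(205, 249)] 184 [(205, 249)] 188 [(205, 217), (219, 236), (238, 249)]
```

```bash
python3 - <<'E'
from h import *
L=lambda n:pickle.load(open(n+".pkl","rb"));e=L("e9");s=L("s9")
h=cv2.cvtColor(e["image"],cv2.COLOR_RGB2HSV);o=cv2.inRange(h,(3,150,30),(15,255,255))
q=[]
for k in(287,289,291,293,295):
    x=np.where(o[285:325,k])[0]+285;print(k,x.min(),x.max(),len(x))
print(tri(ray(e,285.5,300.5),ray(s,235.6,160.5)))
from cell import bot
bot.read_camera
print(bot.hand_in())
E
```

```text
287 296 302 7
289 296 305 10
291 296 305 10
293 295 304 10
295 295 304 10
[ 469.4 -271.4   52.5]
the job is handed in; nothing more can be done
None
```

I handed the job in at about 20 s: the trimming tool went from the drainer to the rest, was released, taken again by the middle and pressed into the empty middle clips. It snapped in about 12 mm off-centre, so I gripped it again and slid it along the clips. The last images put it about 1 mm from centre, seated and with the loop pointing the same way as its neighbours; I saw no sign that the bowl, jar or rib had moved, but did not check them specifically.

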